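# Open the filter compartment of the microscope's light-source box

## Robot

A 6-joint arm with a two-finger parallel gripper is mounted at the origin on the work surface. World frame = base frame: x ahead of the robot, y to its left, z up, the work surface at z = 0. Lengths are in mm, angles in rad, forces in N, time in s.
With the tool pointing down it reaches from about 325 to 900 mm from the base axis. Payload 6.1 kg.
Tool frame: the origin (TCP) lies midway between the tips of the shut fingers; the grasp point (between the pads) lies 19 mm behind it; y points along the fingers, x is the direction in which the jaws open and shut, and the axes are right-handed (so a half turn about y gives the same grasp; the last joint's range is limited). The gripper opens to 87 mm and grips with 3 to 60 N. Pads are 19 mm wide; open, the fingers measure 117 mm over their backs; the gripper's body (75 mm by 190 mm) begins 51 mm behind the grasp point.
Start: joints at [-1.347, 0.22, 1.526, -0, 1.395, -0.126], TCP at [214.186, -587.146, 222.538] pointing down, gripper open.
Joint ranges: [-2.98, 2.98], [-0.91, 2.08], [0.09, 2.57], [-1.24, 4.39], [0.2, 2.65], [-2.68, 2.68]. Speed limits (rad/s): [2.57, 2.57, 3.01, 3.14, 3.14, 3.14].

## Interface

Orientations are given as a unit quaternion [w, x, y, z].
In Python, from cell import ctrl gives the robot as it stands. Calls block until the motion is done:
- ctrl.reach(position, orientation): joint-space move of the TCP to a pose.
- ctrl.move_l(position, frame=None, rate=150): straight line of the TCP; frame=None keeps the orientation; rate is the mean speed in mm/s.
- ctrl.movej(angles): joint-space move.
- ctrl.ungrasp() and ctrl.grab(): open the fingers fully, or close them until they stop; the grip force is fixed at half the most.
- ctrl.dwell(seconds).
- ctrl.solve_ik(position, orientation): joint angles nearest the present ones, or None.
- ctrl.state(): the state.
- ctrl.snapshot(name): name is "scene" or "top" or "wrist"; returns a dict with "image" (420x560x3 uint8, blue, green, red), "fx", "fy", "cx", "cy" (pixels), "k1" (the pictures are not rectified: a ray, as slopes to the right and down, at radius r is drawn at 1 + k1 r^2 times it, then the intrinsics apply), "T" (4x4, takes a point from camera to world coordinates). Camera axes: x right, y down, z forward; pixel columns grow to the right and rows downward; lengths in mm; the calibration is good to about 2 mm. A picture is of the moment at which its call begins. There is no depth.
A pose or a line that the arm cannot do raises ctrl.IKError and nothing moves.
- ctrl.job_done(): hands the job in, once; it reports no verdict.
The state is a dict: "time_s": time; "qpos": joint angles; "dq": joint speeds; "joint_torque": joint torques, N m; "position": TCP position; "tcp_rot": TCP orientation; "contact_force": force on the tool from outside, world axes, zero at the start; "ft_torque": the same for the moment, N m; "finger_gap": finger opening in mm.
Only numpy, scipy, OpenCV 4.12 (cv2) and the standard library are available. Lean on these libraries where they do the work, as an engineer would, in place of code of your own. Each camera call takes 0.05 s, during which the arm holds its last target.

## Task

Open the filter compartment of the microscope's light-source box: press the square snap tab all the way in, then, with the fingertips, push the released cover along its rails until it is off its seat and the compartment is completely uncovered. Leave the cover lying flat on the deck of the box, between the guides. Only press and push - do not pick the cover up or lift it - do not press the round lamp switch, and leave everything else where it stands.

Things in the scene. Friction and masses are not known exactly. Their poses are not given: they have to be found in the camera images.
- case: the light-source box, fixed to the bench: a low white case 160 (x) x 260 (y) x 50 mm high. Origin: on the bench under its centre; x and y along its sides, z up. The cover travels along its +y. Its flat top (the deck) is at z = 50 mm. Where other entries give box coordinates, they are mm in this frame.
- compartment (a point): centre, at deck level, of the filter compartment: an opening 60 (x) x 64 (y) mm in the deck (box coordinates x -10..50, y -87..-23), hidden under the cover at the start
- seat (a point): centre of the cover's seat, at deck level, box coordinates (20, -55, 50). Aluminium rails along y stand beside it (y -110..-13.5, inner faces x -19.2 and 59.2); their lips (z 60..64, the rails' top) overhang the cover's long edges and leave x -13..53 free, so the seated cover cannot be lifted. A rear stop (top z = 58) lies at y = -98.5
- end_stop (a point): middle of the inner face of the end stop at deck level, box coordinates (20, 99, 50): a 6 mm high bar across the deck that halts the cover after 112 mm of travel. From the seat to here the deck is bare between guides 6 mm high (inner faces x -21.5 and 61.5)
- cover: grey loose sliding cover, 120 g: plate 76 (x) x 84 (y) x 8 mm with a finger rib across its middle, 40 (x) x 10 (y) mm, 16 mm high. Origin: centre of its underside; axes as the box's. Starts seated at point seat, its front edge barred by the tab's tongue; released, it slides to the box's +y under less than 2 N. After 74 mm of travel the compartment is uncovered
- rib_top (a point): centre of the top of the cover's finger rib, 24 mm above the cover's underside (z = 74 mm when seated); the rib's pushing face lies 5 mm behind it, towards the box's -y, and behind that 37 mm of flat plate
- tab_top (a point): centre of the top of the snap tab: a square-cornered black key 30 (x) x 24 (y) mm in the box's frame, standing at (-58, -4) mm on the deck beside the cover's path, its top at z = 70 mm when out and 60 mm when fully in. A tongue 14 mm wide and 8 mm thick runs from it across to the cover's path, in front of the cover's front edge
- tab (a joint): how far the snap tab is pressed straight down, m: 0 out, 0.010 fully in, starts between 0 and 0.002. It moves at about 4 N and stays where it is pressed to (no spring back). The cover is free to pass once it is in beyond 0.008
- lamp_switch (a joint): how far the round lamp switch (grey push button 22 mm across in a black housing, on the box's top at (-58, 88) mm in its frame) is pressed, m: 0 out, 0.006 fully down. Leave it alone
- bottle: bystander: small amber reagent bottle with a red cap, 38 mm across, 66 mm tall, on the bench; origin under its centre
- vial: bystander: small jar with a white lid, 32 mm across, 55 mm tall, on the bench; origin under its centre
- tin: bystander: aluminium can 44 mm across, 35 mm tall, on the bench; origin under its centre. Bottle, jar and can may change places around the box
- objective: bystander: microscope objective, 28 mm across, 46 mm tall, standing on the top of the box near (-58, -95) mm in its frame; origin under its centre
- dish: bystander: clear shallow dish 88 mm across, 16 mm tall, on the bench beyond the box; origin under its centre
- slide_box: bystander: blue slide box 85 x 75 x 30 mm on the bench beyond the box; origin under its centre
- mouse: bystander: black computer mouse 100 x 58 x 22 mm, at the right side of the bench; origin under its centre
There are look-alikes about, which are no part of the job. What is shaped like the cover but brown or orange is not meant.

How it is judged (in metres and radians):
On the way, in this order (a step that is already met when the one before it is completed fails the run):
1. the snap tab is pressed in, the cover still on its seat (value of joint tab above 0.0083 m and y of cover in the frame of case below -0.045 m), for 0.1 s.
2. the cover is pushed off its seat, flat on the deck, the compartment uncovered (y of cover in the frame of case between 0.019 and 0.062 m and x of cover in the frame of case between 0.01 and 0.03 m and z of cover in the frame of case between 0.046 and 0.054 m and angle between cover's own z axis and vertical below 0.06 rad), for 0.2 s.
At the end, for the whole second after the job is handed in: The cover lies flat (within 0.06 rad) and at rest on the deck of the box between its guides, its origin 74 mm or more along the box's y from where it was seated (y beyond 19 mm in the box's frame) so that the compartment is completely uncovered, and the snap tab is in by more than 8.3 mm (all of step 2 and value of joint tab above 0.0083 m and linear speed of cover below 0.01 m/s); the robot touches nothing.
It fails at once if the cover is lifted more than 6 mm or tipped (z of cover in the frame of case above 0.056 m or angle between cover's own z axis and vertical above 0.15 rad).
It fails at once if the cover is forced out past a tab that is not in (value of joint tab below 0.007 m and y of cover in the frame of case above -0.043 m).
It fails at once if the round lamp switch is pressed (value of joint lamp_switch above 0.003 m).
It fails at once if a bystander is moved more than 15 mm or tipped (distance of any of bottle, vial, tin, objective, dish, slide_box, mouse from where it was at the start of the episode above 0.015 m or angle between any of bottle, vial, tin, objective, dish, slide_box, mouse's own z axis and vertical above 0.3 rad).
It also fails if it takes over 38 s, if anything falls off the work surface, if the arm or the gripper's body presses on something with over 40 N, if the wrist force passes 120 N, or if a joint passes its speed limit or range.

## Working session

There is one attempt and no reset: what is moved stays moved. The work goes in short steps, each a Python script; the robot and the scene stay as the last script left them, time stands still between calls to the robot, and variables do not carry over. Pictures are saved under pics/ and viewed, and the job is handed in when it is done.

```bash
ls; mkdir -p pics; python3 - <<'E'
from cell import ctrl
import cv2,pickle
d={}
for n in("scene","top","wrist"):
    s=ctrl.snapshot(n);cv2.imwrite(f"pics/{n}0.png",s["image"]);d[n]=s
    print(n,s["fx"],s["cx"],s["cy"],s["k1"],s["T"].round(3).tolist() if hasattr(s["T"],'round') else s["T"])
pickle.dump(d,open("s0.pkl","wb"))
s=ctrl.state();print(s)
E
```

```text
pics
scene 416.84224197386425 279.81604046981806 205.6431497898987 -0.005261023571039234 [[0.36, 0.678, -0.641, 1227.26], [0.933, -0.273, 0.236, -318.39], [-0.015, -0.683, -0.731, 779.502], [0.0, 0.0, 0.0, 1.0]]
top 468.60147092278083 279.62347993792565 208.23123978141487 -0.1071857792252966 [[-0.031, -0.996, 0.088, 497.251], [-0.999, 0.033, 0.021, -99.978], [-0.024, -0.087, -0.996, 1167.695], [0.0, 0.0, 0.0, 1.0]]
wrist 340.27753507204096 273.0010273654055 213.15627171584998 -0.072738659530433 [[0.343, -0.894, -0.287, 294.131], [-0.939, -0.328, -0.102, -558.054], [-0.003, 0.305, -0.952, 384.236], [0.0, 0.0, 0.0, 1.0]]
{'time_s': 0.15, 'qpos': array([-1.34709935e+00,  2.21066109e-01,  1.52733506e+00,  1.68174350e-05,
        1.39470144e+00, -1.26124857e-01]), 'dq': array([ 0.00015455, -0.0009795 , -0.00394862, -0.00048496,  0.00029261,
        0.00088993]), 'joint_torque': array([ 9.27958972e-04, -4.95191574e+01, -3.87881470e+01,  6.99158642e-02,
        5.30114409e-02, -1.00526972e-04]), 'position': array([ 214.08805128, -586.68639406,  221.68247528]), 'tcp_rot': array([ 0.57974343, -0.5790175 ,  0.40575307, -0.40497004]), 'contact_force': array([ 0.17677147,  0.06577359, -0.54987464]), 'ft_torque': array([ 0.01101089, -0.02187506, -0.04022001]), 'finger_gap': 86.83896969595588}
```

View pics/scene0.png

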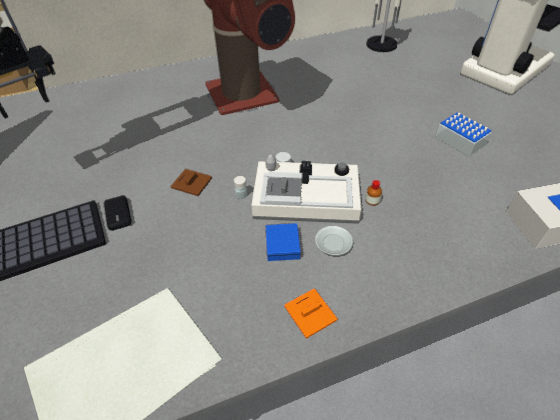

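View pics/top0.png

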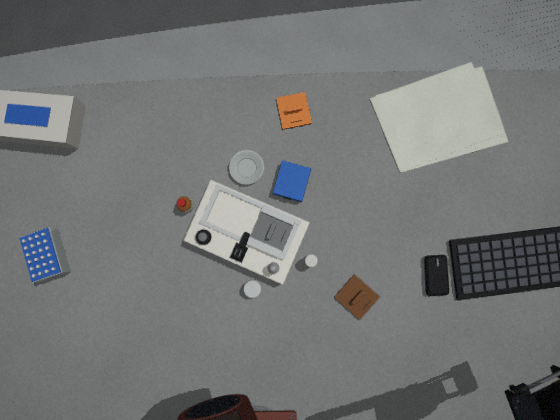

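The top view shows three cover-shaped things: grey at (277,232) on the box, orange at (294,111) and brown at (357,297), both on the bench. The grey one, between the rails beside the square tab (240,248), fits the description. The round lamp switch is at (203,237). I'll confirm this in an enlarged crop.

```bash
python3 - <<'E'
import cv2,numpy as np
a=cv2.imread("pics/top0.png")[170:300,170:325];b=cv2.imread("pics/scene0.png")[145:225,240:385]
cv2.imwrite("pics/ct.png",cv2.resize(a,None,fx=4.5,fy=4.5,interpolation=cv2.INTER_CUBIC))
cv2.imwrite("pics/cs.png",cv2.resize(b,None,fx=5,fy=5,interpolation=cv2.INTER_CUBIC))
E
```

```text
(no output)
```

View pics/ct.png

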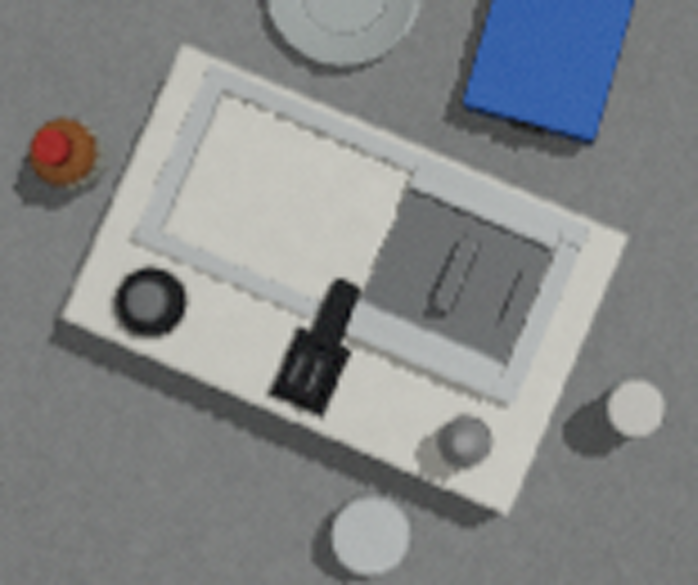

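View pics/cs.png

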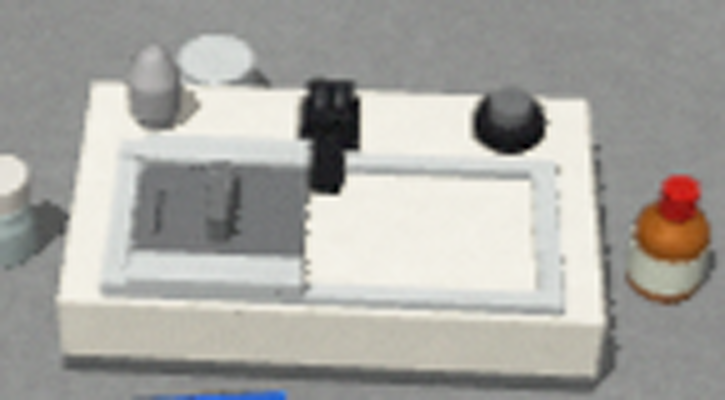

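Confirmed. The grey cover with its rib is on the box between the rails, the square black tab with its tongue sits beside it, and the lamp switch is the round one at the far end. Next I'll get the box pose from the deck corners and the tab in both views.

```bash
cat > h.py <<'E'
import numpy as np,cv2,pickle
def cast(s,px,z):
    K=np.array([[s["fx"],0,s["cx"]],[0,s["fy"],s["cy"]],[0,0,1]])
    n=cv2.undistortPointsIter(np.array(px,float).reshape(-1,1,2),K,np.array([s["k1"],0,0,0,0]),None,None,(3,50,1e-9)).reshape(-1,2)
    T=np.array(s["T"]);d=np.c_[n,np.ones(len(n))]@T[:3,:3].T;o=T[:3,3]
    z=np.broadcast_to(z,len(n))
    return o+d*((z-o[2])/d[:,2])[:,None]
def proj(s,P):
    T=np.array(s["T"]);K=np.array([[s["fx"],0,s["cx"]],[0,s["fy"],s["cy"]],[0,0,1]])
    Ti=np.linalg.inv(T)
    return cv2.projectPoints(np.array(P,float),cv2.Rodrigues(Ti[:3,:3])[0],Ti[:3,3],K,np.array([s["k1"],0,0,0,0]))[0].reshape(-1,2)
def rigid(B,W):
    B=np.array(B,float);W=np.array(W,float);b=B.mean(0);w=W.mean(0)
    H=(B-b).T@(W-w);a=np.arctan2(H[0,1]-H[1,0],H[0,0]+H[1,1])
    R=np.array([[np.cos(a),-np.sin(a)],[np.sin(a),np.cos(a)]]);t=w-R@b
    return a,t,np.linalg.norm((B@R.T+t)-W,axis=1)
E
python3 - <<'E'
from h import *
d=pickle.load(open("s0.pkl","rb"))
B=[[80,130],[80,-130],[-80,-130],[-80,130]]
t=np.array([(185,45),(628,235),(505,513),(62,320)])/4.5+170
s=np.array([(605,322),(60,300),(92,83),(590,98)])/5+[240,145]
for n,p in(("top",t),("scene",s)):
    im=d[n]["image"];g=cv2.cvtColor(im,cv2.COLOR_BGR2GRAY)
    W=cast(d[n],p,50.)[:,:2];a,tt,r=rigid(B,W);print(n,np.degrees(a),tt,r)
tp=cast(d["top"],[[170+312/4.5,170+372/4.5]],70.);print("tabtop",tp)
E
```

```text
top -25.204713542227985 [542.34895299   4.87511686] [1.21440793 0.50273568 1.84384969 1.25139252]
scene -25.008587292566027 [543.5256211   7.5311803] [0.63240517 0.55956441 1.48988775 1.91495324]
tabtop [[492.72635745  20.60153238  70.        ]]
```

The two views agree to about 3 mm: box at about (543, 6), yaw −25.1°. I'll shut the fingers, turn the jaw axis along box x and take a closer wrist view.

```bash
cat >> h.py <<'E'
from scipy.spatial.transform import Rotation as Rn
def quat(a,sg):
    x=sg*np.array([np.cos(a),np.sin(a),0]);y=np.array([0,0,-1.]);z=np.cross(x,y)
    q=Rn.from_matrix(np.c_[x,y,z]).as_quat();return np.r_[q[3],q[:3]]
def w(a,t,p): 
    c,s=np.cos(a),np.sin(a);return np.array([t[0]+c*p[0]-s*p[1],t[1]+s*p[0]+c*p[1],p[2]])
E
python3 - <<'E'
from h import *
from cell import ctrl
st=ctrl.state();q=st["tcp_rot"];print(Rn.from_quat(np.r_[q[1:],q[0]]).as_matrix().round(3).tolist())
a=np.radians(-25.1);t=[543,6.2]
best=None
for sg in(1,-1):
    j=ctrl.solve_ik(w(a,t,[-20,-40,230]),quat(a,sg));print(sg,j)
    if j is not None:
        k=np.abs(np.array(j)-st["qpos"]).max()
        if best is None or k<best[0]:best=(k,sg)
sg=best[1];print(sg)
ctrl.grab()
ctrl.reach(w(a,t,[-20,-40,230]),quat(a,sg))
s=ctrl.snapshot("wrist");cv2.imwrite("pics/w1.png",s["image"]);pickle.dump(s,open("w1.pkl","wb"))
st=ctrl.state();print(st["time_s"],st["position"],st["contact_force"],st["finger_gap"]);print(np.array(s["T"]).round(2).tolist())
E
```

```text
[[0.343, -0.0, 0.939], [-0.939, 0.001, 0.343], [-0.001, -1.0, 0.0]]
1 [-1.97612695e-01 -6.64749294e-02  1.81636672e+00 -4.44089210e-16
  1.39170086e+00  2.40464947e-01]
-1 None
1
4.0 [508.02792549 -22.36998225 229.95933252] [-0.41483937  0.0244954   0.10194613] 0.37075171559856557
[[0.91, -0.4, -0.13, 544.73], [-0.42, -0.86, -0.28, 53.89], [-0.0, 0.3, -0.95, 392.65], [0.0, 0.0, 0.0, 1.0]]
```

View pics/w1.png

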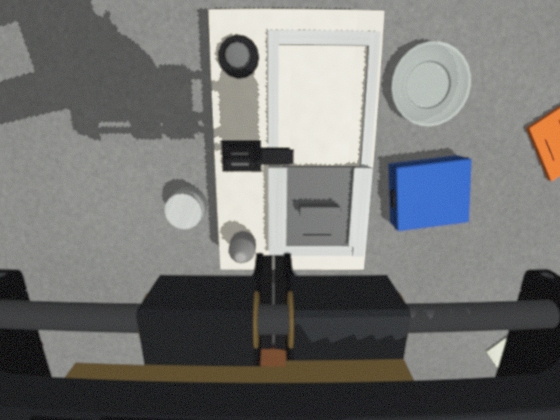

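The wrist view shows the box squared up. Deck corners are at about (209,11), (384,11), (364,269) and (220,269), the tab key spans about (222–261, 141–171), the rib is at about (320,212) and the lamp switch at (238,56). I'll measure from a crop.

```bash
python3 - <<'E'
import cv2
a=cv2.imread("pics/w1.png")[0:280,195:395]
cv2.imwrite("pics/cw1.png",cv2.resize(a[125:275],None,fx=4,fy=4,interpolation=cv2.INTER_CUBIC))
cv2.imwrite("pics/cw2.png",cv2.resize(a[0:80],None,fx=4,fy=4,interpolation=cv2.INTER_CUBIC))
E
```

```text
(no output)
```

View pics/cw1.png

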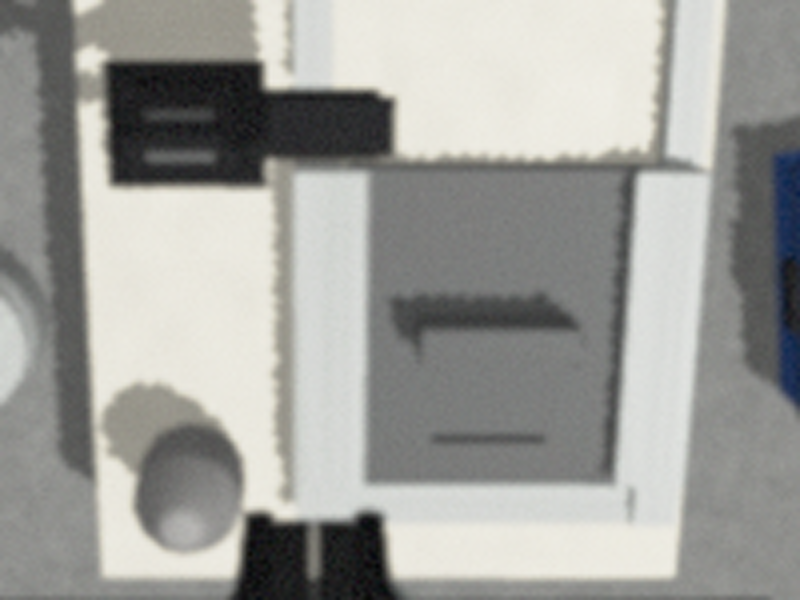

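View pics/cw2.png

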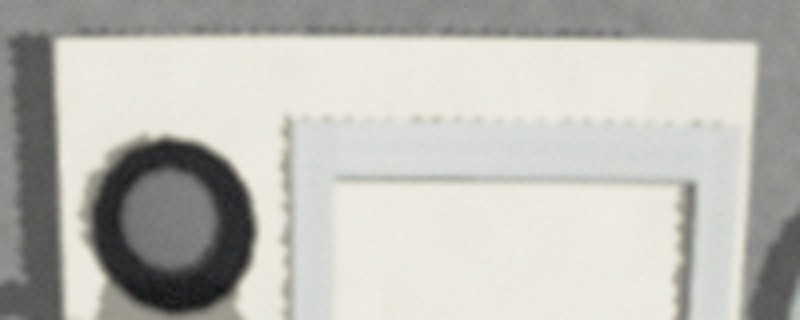

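```bash
python3 - <<'E'
from h import *
s=pickle.load(open("w1.pkl","rb"))
f1=lambda p:np.array(p,float)/4+[195-.4,125-.4]
f2=lambda p:np.array(p,float)/4+[195-.4,-.4]
px=np.r_[f2([(54,38),(756,42)]),f1([(101,578),(678,578)])]
W=cast(s,px,50.)
a,t,r=rigid([[-80,130],[80,130],[-80,-130],[80,-130]],W[:,:2]);print("deck",np.degrees(a),t,r)
def box(P): 
    c,sn=np.cos(a),np.sin(a);d=np.array(P)[:,:2]-t;return np.c_[c*d[:,0]+sn*d[:,1],-sn*d[:,0]+c*d[:,1]].round(1).tolist()
print("tab front-left (-73,-16)",box(cast(s,f1([(112,185)]),70.)))
print("rib front top-edge mid? ",box(cast(s,f1([(418,330),(580,330)]),74.)))
print("lip ends x-13,53 ",box(cast(s,f1([(368,300),(628,300)]),64.)))
print("lamp",box(cast(s,f2([(170,220)]),62.)))
for n,P in dict(tab=[w(a,t,[x,y,70]) for x,y in((-73,-16),(-43,-16),(-43,8),(-73,8))],rib=[w(a,t,[x,y,74]) for x,y in((0,-60),(40,-60),(40,-50),(0,-50))]).items():
    print(n,((proj(s,P)-[195-.4,125-.4])*4).round().tolist())
E
```

```text
deck -25.08351409844908 [544.51720878   4.2654954 ] [0.60048613 0.50099694 1.00068493 1.24892483]
tab front-left (-73,-16) [[-69.6, -15.5]]
rib front top-edge mid?  [[4.3, -50.7], [44.0, -50.7]]
lip ends x-13,53  [[-7.7, -45.9], [57.7, -45.8]]
lamp [[-53.5, 89.3]]
tab [[98.0, 187.0], [223.0, 187.0], [221.0, 86.0], [93.0, 86.0]]
rib [[400.0, 366.0], [562.0, 366.0], [564.0, 327.0], [401.0, 327.0]]
```

The tab, rib, rail lips and lamp all sit 4–5 mm towards +x of where the deck outline predicts, and y agrees. I'll use the features themselves and check the fit by drawing known points into all three views.

```bash
python3 - <<'E'
from h import *
d=pickle.load(open("s0.pkl","rb"));d["wrist"]=pickle.load(open("w1.pkl","rb"))
a=np.radians(-25.08);c,sn=np.cos(a),np.sin(a)
t=np.array([544.5,4.27])+4.4*np.array([c,sn])+0.4*np.array([-sn,c]);print(t)
rects=[((-73,-16),(-43,-16),(-43,8),(-73,8),70),((0,-60),(40,-60),(40,-50),(0,-50),74),((-13,-97),(53,-97),(53,-13.5),(-13,-13.5),64),((-80,-130),(80,-130),(80,130),(-80,130),50),((-69,77),(-47,77),(-47,99),(-69,99),62)]
out=[]
for n,(x0,y0,x1,y1,f) in dict(wrist=(195,0,395,280,4),top=(175,175,320,295,4),scene=(240,145,385,225,4)).items():
    im=cv2.resize(d[n]["image"][y0:y1,x0:x1],None,fx=f,fy=f,interpolation=cv2.INTER_CUBIC)
    for r in rects:
        p=proj(d[n],[w(a,t,[x,y,r[4]]) for x,y in r[:4]])
        cv2.polylines(im,[((p-[x0,y0]+.5)*f).round().astype(np.int32)],True,(0,0,255),1)
    if n=="wrist": cv2.imwrite("pics/o_wrist.png",cv2.resize(im,None,fx=.535,fy=.535,interpolation=cv2.INTER_AREA))
    else: cv2.imwrite(f"pics/o_{n}.png",im)
E
```

```text
[548.65470731   2.76720023]
```

View pics/o_wrist.png

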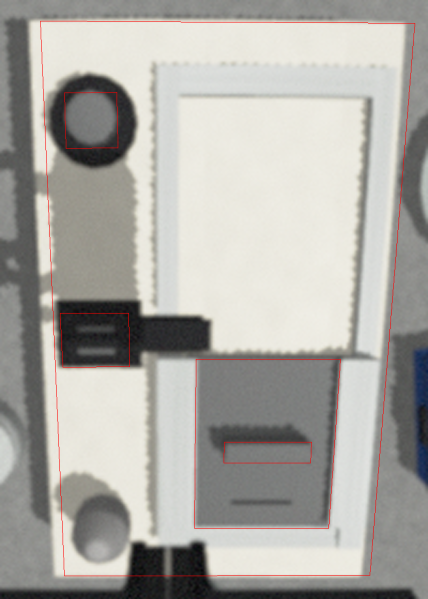

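View pics/o_top.png

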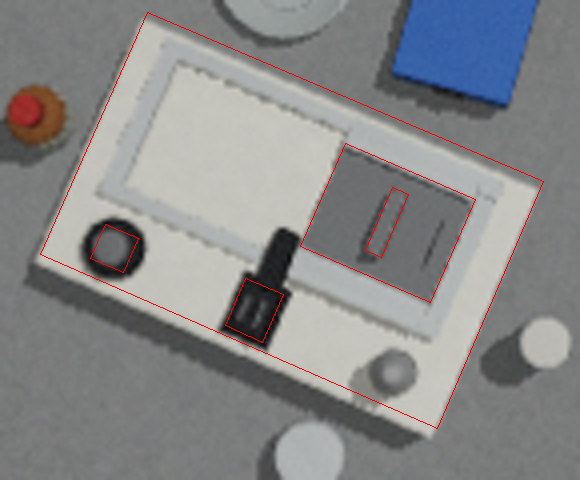

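View pics/o_scene.png

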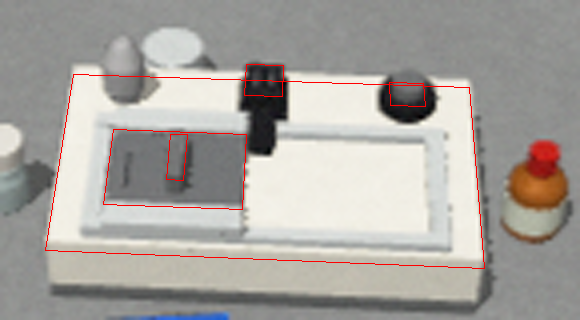

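Drawn with the shifted pose, the tab, rib, lips and lamp match in all three views to about 2 mm. Only the shell outline is off, so I'll use the feature pose. Now I'll press the tab in small steps, watching the force.

```bash
cat >> h.py <<'E'
A=np.radians(-25.08);TT=np.array([548.65,2.77])
def wb(x,y,z): return w(A,TT,[x,y,z])
def bx(P):
    c,s=np.cos(A),np.sin(A);e=np.array(P[:2])-TT;return np.array([c*e[0]+s*e[1],-s*e[0]+c*e[1],P[2]]).round(1)
E
python3 - <<'E'
from h import *
from cell import ctrl
ctrl.reach(wb(-58,-4,110),quat(A,1))
ctrl.move_l(wb(-58,-4,75),rate=80)
f0=np.array(ctrl.state()["contact_force"]);print(f0)
for z in (72,70,68,66,64,62,61,60.5,60,59.5,59,58.5):
    ctrl.move_l(wb(-58,-4,z),rate=25)
    st=ctrl.state();f=np.array(st["contact_force"])-f0;print(z,bx(st["position"]),f.round(1))
    if f[2]>20:break
ctrl.dwell(.2);st=ctrl.state();print(bx(st["position"]),st["contact_force"],st["time_s"])
E
```

```text
[ 0.37357017  0.29900601 -0.01507126]
72 [-57.9  -3.9  72.2] [0.5 0.  0.3]
70 [-58.1  -4.   69.9] [-0.5 -1.  -0.1]
68 [-57.8  -3.9  68.1] [ 0.  -0.3  1. ]
66 [-57.8  -3.9  66. ] [0.3 0.2 1.5]
64 [-57.8  -3.9  63.9] [-0.2  0.7  1.5]
62 [-57.9  -4.   61.9] [ 0.4 -0.2  0.9]
61 [-57.9  -4.   61. ] [-0.3 -0.6  1.9]
60.5 [-58.   -4.   60.5] [0.1 0.2 2.4]
60 [-57.9  -4.   60.3] [-1.8  0.1  5.8]
59.5 [-57.9  -4.   60.3] [-3.  -0.2  9.6]
59 [-57.9  -3.9  60.2] [-4.4 -0.3 14.2]
58.5 [-57.8  -3.9  60.2] [-6.4 -0.  18.3]
[-57.8  -3.9  60.2] [-6.00530601  0.92999782 17.62696784] 8.3917
```

The tab bottomed at z = 60.2, with force rising to 18 N against a hard stop, so it is fully in. Next I'll lift, look, and go behind the rib.

```bash
python3 - <<'E'
from h import *
from cell import ctrl
ctrl.move_l(wb(-58,-4,115),rate=120)
ctrl.move_l(wb(20,-78.5,115),rate=150)
s=ctrl.snapshot("wrist");cv2.imwrite("pics/w2.png",s["image"])
s=ctrl.snapshot("scene");cv2.imwrite("pics/s2.png",cv2.resize(s["image"][130:230,230:400],None,fx=4,fy=4,interpolation=cv2.INTER_CUBIC))
ctrl.move_l(wb(20,-78.5,68),rate=80)
f0=np.array(ctrl.state()["contact_force"])
for z in(66,64,62.5,61.5):
    ctrl.move_l(wb(20,-78.5,z),rate=30);st=ctrl.state();f=np.array(st["contact_force"])-f0
    print(z,bx(st["position"]),f.round(1))
    if f[2]>4:break
print(st["time_s"])
E
```

```text
66 [ 20.3 -78.5  66.4] [-0.4  0.6 -0.1]
64 [ 19.9 -78.5  64. ] [-0.1 -0.3 -0.1]
62.5 [ 19.9 -78.5  62.4] [ 0.1 -0.1 -0.3]
61.5 [ 19.9 -78.5  61.4] [ 0.3  0.8 -0.4]
11.7083
```

View pics/w2.png

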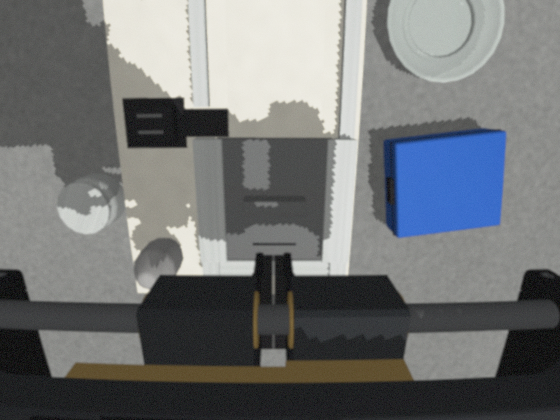

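View pics/s2.png

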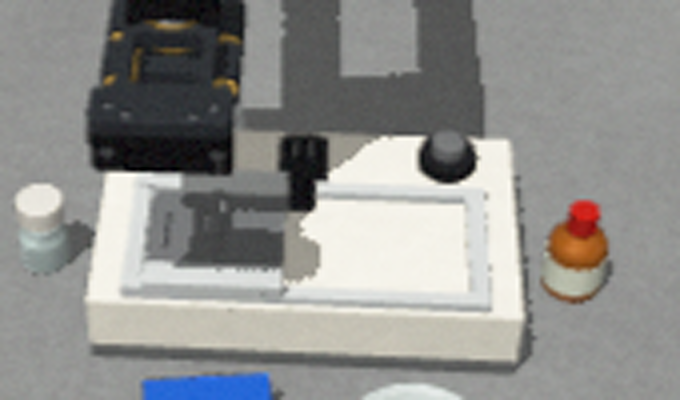

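The wrist view shows the tab at about (155,122), lower than before, with the cover still seated and its rib at about (275,200). The scene view agrees: nothing else has moved, and the fingers are centred behind the rib. Now I'll push slowly with a force check.

```bash
python3 - <<'E'
from h import *
from cell import ctrl
f0=np.array(ctrl.state()["contact_force"]);c,s=np.cos(A),np.sin(A);yh=np.array([-s,c,0])
ok=True
for y in(-73,-69,-65,-61,-55,-45,-35,-20,-5,8,16,20.5):
    ctrl.move_l(wb(20,y,61.5),rate=45 if y<0 else 30);st=ctrl.state();f=np.array(st["contact_force"])-f0
    print(y,bx(st["position"]),(f@yh).round(1),f.round(1))
    if np.linalg.norm(f)>15: print("STOP");ok=False;break
ctrl.dwell(.3)
s=ctrl.snapshot("scene");cv2.imwrite("pics/s3.png",cv2.resize(s["image"][130:230,230:400],None,fx=4,fy=4,interpolation=cv2.INTER_CUBIC))
print(ctrl.state()["time_s"])
E
```

```text
-73 [ 20.  -72.7  61.6] -1.1 [ 0.2 -1.3  0.8]
-69 [ 20.  -68.7  61.5] -0.7 [-0.4 -0.6 -0.4]
-65 [ 19.9 -64.7  61.5] -0.6 [-1.1 -0.1  0.5]
-61 [ 20.  -60.7  61.5] -0.9 [-0.7 -0.7  1.1]
-55 [ 20.  -54.6  61.5] -0.5 [-0.3 -0.4  0.3]
-45 [ 19.9 -44.6  61.5] -0.4 [-0.2 -0.4  0.4]
-35 [ 19.9 -34.6  61.5] -0.9 [-0.5 -0.8  0.5]
-20 [ 19.9 -19.6  61.5] -0.8 [-0.8 -0.5  0. ]
-5 [19.9 -4.7 61.5] -0.5 [ 0.  -0.6  0.3]
8 [20.   8.2 61.5] -1.0 [ 0.5 -1.3  0.6]
16 [20.  16.3 61.5] -0.7 [-0.7 -0.4  0.1]
20.5 [20.  20.7 61.5] -0.8 [-0.5 -0.7  0.7]
16.3833
```

View pics/s3.png

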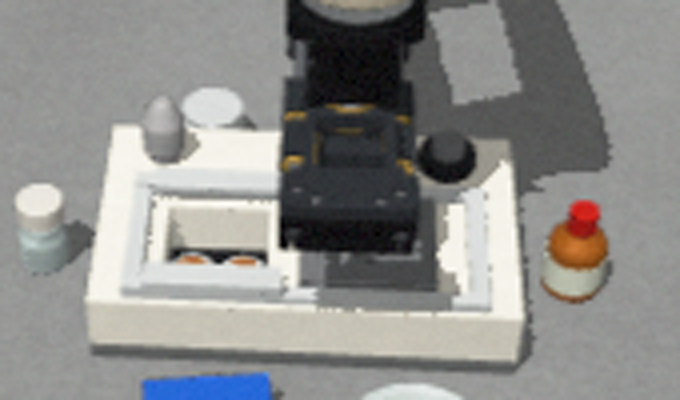

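The compartment is open, with its filters visible at about (215,240) in the crop, and the cover is past it. I'll back off, rise clear and check.

```bash
python3 - <<'E'
from h import *
from cell import ctrl
ctrl.move_l(wb(20,14,61.5),rate=40)
ctrl.move_l(wb(20,14,130),rate=120)
ctrl.move_l(wb(-40,-100,230),rate=200)
s=ctrl.snapshot("wrist");cv2.imwrite("pics/w4.png",s["image"]);pickle.dump(s,open("w4.pkl","wb"))
s=ctrl.snapshot("scene");cv2.imwrite("pics/s4.png",cv2.resize(s["image"][130:230,230:400],None,fx=4,fy=4,interpolation=cv2.INTER_CUBIC))
s=ctrl.snapshot("top");cv2.imwrite("pics/t4.png",s["image"]);pickle.dump(s,open("t4.pkl","wb"))
st=ctrl.state();print(st["time_s"],st["contact_force"])
E
```

```text
18.5333 [-0.5040519   0.3611102   0.56586404]
```

View pics/w4.png

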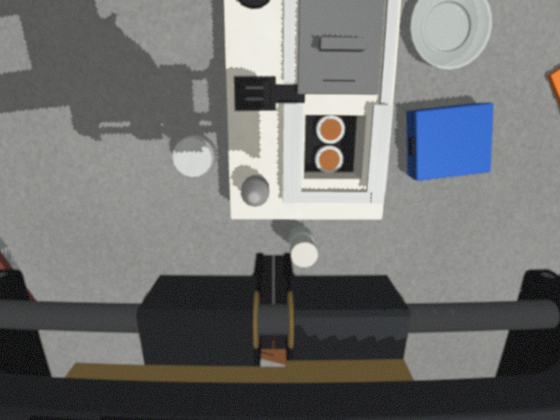

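View pics/s4.png

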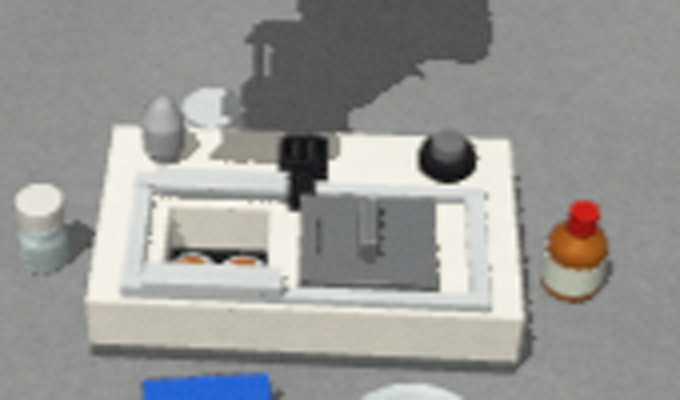

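The wrist view shows the compartment fully open, with two filters at (330,129) and (329,159). The cover lies flat between the guides with its rear edge at about row 94, columns 299–382. I'll measure that edge, then hand in.

```bash
python3 - <<'E'
from h import *
from cell import ctrl
s=pickle.load(open("w4.pkl","rb"))
for p in cast(s,[(299,93.5),(382,93.5)],58.): print("rear edge",bx(p))
b=bx(cast(s,[(330,39)],74.)[0]);print("rib",b)
ctrl.job_done()
E
```

```text
rear edge [-15.8  -4.5  58. ]
rear edge [62.3 -3.7 58. ]
rib [ 8.9 40.3 74. ]
the job is handed in; nothing more can be done
```

The cover is off its seat and lying flat on the deck between the guides, with the compartment fully open. The job is handed in; no verdict is reported.

**What I did**
- **Tab:** I pressed it with shut fingertips until it stopped at z ≈ 60.2 mm, with the force rising to 18 N. That is about 9.8 mm in.
- **Cover:** I pushed it from behind its rib along +y at about 1 N, backed off and rose clear. Time was about 18.5 s.

**Last checks**
- **Position:** the cover's rear edge measured at y ≈ −4 mm, so its origin is at y ≈ 38 mm. The fingers stopped where they would leave it at y ≈ 35 mm. The allowed range is 19–62 mm.
- **Across the box:** x is about 23 mm, and the allowed range is 10–30 mm.
- **Surroundings:** the jars, bottle, objective and lamp switch looked unmoved in the final scene view; I did not measure them. I saved a final top view but did not look at it, and the mouse was not in the views I checked.

**What disagreed**
- The tab, rib, rail lips and lamp all sat about 4–5 mm towards +x of the case's visible outline. I worked from those features, and the tab and rib were where they predicted.
- A last check of the rib gave y ≈ 40 mm, which roughly agrees, but x ≈ 9 mm, which does not. I had picked its pixel by eye off the rib's centre, so I went by the rear-edge result.

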